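# Hang the washed bottle on the draining rack

## Task

The washed green bottle is resting mouth-up in the sloping cradle: take it out, turn it over and hang it to drain on the slim peg of the grey draining rack, easing the neck down over the peg until the lip sits on the peg's collar before you let go. It is glass, so never knock it hard against the rack or the table, and leave the jars, the paddle and the steel mould where they are. The slim peg has been knocked a little crooked, so feel for its end.

Things in the scene. Friction and masses are not known exactly. Their poses are not given: they have to be found in the camera images.
- bottle_centre (a point): Washed green glass bottle, loose, 0.24-0.39 kg, 190 mm tall: body 56 mm across up to 118 mm from the base, then shoulder, then (from 142 mm) neck 31 mm across, 34 at the lip; open, bore 22 mm. Point on its axis, 95 mm from the base; z runs base to mouth. It starts mouth up, z 30 degrees above level. Balances about 70 mm from the base; a 60 N grip across the body is safe.
- bottle_mouth (a point): Centre of the bottle's mouth, on the axis, flush with the end of the lip, 95 mm beyond bottle_centre; same axes.
- cradle: Fixed steel cradle under the bottle, foot plate 150 x 90 mm. Rubber V-yokes (12 mm long) carry the bottle's lower half 14 and 109 mm from its base and a plate stops the base; between the yokes the bottle's sides are free for fingers. Origin on the table below the axis 65 mm from the base (axis 85 mm up there); x: level direction the mouth points; the bed rises 30 degrees along x.
- rack: Fixed grey draining rack: board 290 mm wide, 150 mm up its slope, on wire feet, low drip tray in front. Three pegs in a row along y, 85 mm apart, square to the board, point along x and 40 degrees up. Two are stout (30 mm thick, 90 mm long, too thick for the bottle), one is slim, in any of the places. Origin on the table below the middle peg's foot (110 mm up); z up.
- slim_seat (a point): Where the lip must rest: centre of the outer face of the slim peg's collar (white disc 44 mm across, standing 10 mm off the board). z points outward square to the board, 40 degrees above level; y level along the row; x down the slope. The slim peg is a white rod 14 mm thick standing out of the collar here, 110 mm long; its end is flat, 11 mm across, with a 1.5 mm bevel.
- slim_pivot (a point): Foot of the slim peg, in its middle at the board, 10 mm below slim_seat; same axes. The rod is rigid and straight but knocked crooked: from here it leans up to 0.09 rad towards +x or -x and also up to 0.09 rad towards +y or -y, anew each time and not reported, so its end lies up to 10.8 mm off the z axis in x and in y.
- jar_a: Closed clear jar with a white lid and rose-coloured contents, 84 mm in diameter, 120 mm tall, loose; origin at the centre of its underside. Leave alone.
- jar_b: Closed clear jar with a white lid and sand-coloured contents, 84 mm in diameter, 120 mm tall, loose; origin at the centre of its underside. Leave alone.
- paddle: Wooden glassworker's paddle lying flat, 225 mm long, 75 mm wide, 14 mm thick, loose; origin on its underside where blade meets handle, x towards the blade. Leave alone.
- mould: Heavy square steel mould, 90 x 90 x 70 mm with a side bar along y either way (170 mm over all), loose; origin at the centre of its underside. Leave alone.
Things that resemble listed ones, but are neither listed nor needed, are in the scene too. Of the things like the part that bears bottle_centre, leave any that is purple; of the rest the smaller one is meant.

How it is judged (in metres and radians):
On the way, in this order (a step that is already met when the one before it is completed fails the run):
1. the bottle is lifted clear of the cradle by the gripper (distance of bottle_centre from where it was at the start of the episode above 0.06 m and contact force between bottle and cradle below 0.05 N and contact force between the fingers and bottle above 1 N), for 0.1 s.
2. still held by the gripper, the bottle is mouth-down over the slim peg with its lip within 15 mm of the collar's centre (distance between bottle_mouth and slim_seat below 0.015 m and contact force between the fingers and bottle above 1 N), for 0.1 s.
At the end, for the whole second after the job is handed in: The bottle hangs released and at rest on the slim peg, its mouth within 12 mm of the centre of the collar's face and its axis within 20 degrees of square to the board (distance between bottle_mouth and slim_seat below 0.012 m and angle between the z axis of bottle_centre and the z axis of slim_seat, either way round below 0.35 rad and linear speed of bottle below 0.02 m/s and contact force between the fingers and bottle below 0.05 N); the robot touches nothing.
It fails at once if the bottle is knocked against the rack, a peg or the table with more than 60 N (contact force between bottle and rack above 60 N or contact force between bottle and slim_base above 60 N or contact force between bottle and jarpeg_a above 60 N or contact force between bottle and jarpeg_b above 60 N or contact force between bottle and table above 60 N).
It fails at once if a jar, the paddle or the mould is moved more than 30 mm (distance of any of jar_a, jar_b, paddle, mould from where it was at the start of the episode above 0.03 m).
It also fails if it takes over 64 s, if anything falls off the work surface, if the arm or the gripper's body presses on something with over 40 N, if the wrist force passes 120 N, or if a joint passes its speed limit or range.

## Robot

A 6-joint arm with a two-finger parallel gripper is mounted at the origin on the work surface. World frame = base frame: x ahead of the robot, y to its left, z up, the work surface at z = 0. Lengths are in mm, angles in rad, forces in N, time in s.
With the tool pointing down it reaches from about 275 to 850 mm from the base axis. Payload 5.2 kg.
Tool frame: the origin (TCP) lies between the finger pads; the fingertips stand 19 mm ahead of it and the grasp point (between the pads) is the TCP; z points along the fingers, y is the direction in which the jaws open and shut (so a half turn about z gives the same grasp; the last joint's range is limited). The gripper opens to 85 mm and grips with 20 to 120 N. Pads are 22 mm wide; open, the fingers measure 114 mm over their backs; the gripper's body (76 mm by 85 mm) begins 54 mm behind the grasp point. The pads swing forward as they close: fully open they stand 13 mm farther back than shut.
Start: joints at [-1.411, 0.259, 1.535, -0, 1.348, -0.203], TCP at [195.212, -514.196, 250.31] pointing down, gripper open.
Joint ranges: [-3.14, 3.14], [-0.91, 2.08], [0.19, 2.58], [-1.22, 4.36], [0.22, 2.71], [-3.12, 3.12]. Speed limits (rad/s): [2.57, 2.57, 3.14, 3.14, 3.14, 3.14].

## Interface

Orientations are given as a rotation vector (axis times angle).
In Python, from station import bot, fingers, vision, close_job gives the robot as it stands. Calls block until the motion is done:
- bot.move_pose(position, orientation): joint-space move of the TCP to a pose.
- bot.move_l(position, orientation=None, speed=150): straight line of the TCP; orientation=None keeps the orientation; speed is the mean speed in mm/s.
- bot.goto_joints(angles): joint-space move.
- fingers.set_gripper(opening, grasp_force=None): finger opening in mm; grasp_force is the grip in N (None keeps the last); returns when the fingers have stopped.
- bot.wait(seconds).
- bot.solve_ik(position, orientation): joint angles nearest the present ones, or None.
- bot.observe(): the state.
- vision.camera(name): name is "scene" or "top" or "wrist"; returns a dict with "image" (400x640x3 uint8, red, green, blue), "fx", "fy", "cx", "cy" (pixels), "k1" (the pictures are not rectified: a ray, as slopes to the right and down, at radius r is drawn at 1 + k1 r^2 times it, then the intrinsics apply), "pose" (4x4, takes a point from camera to world coordinates); the wrist camera has in their place "hand_eye" (4x4, takes a point from camera to tool coordinates, whose origin is the TCP and whose axes are the flange's). Camera axes: x right, y up, looking along -z (the intrinsics and any distortion apply to the point x, -y, -z); pixel columns grow to the right and rows downward; lengths in mm; the calibration is good to about 2 mm. A picture is of the moment at which its call begins: read the wrist's pose just before it. There is no depth.
A pose or a line that the arm cannot do raises bot.PlanningError and nothing moves.
- close_job(): hands the job in, once; it reports no verdict.
Trained networks look in a picture, given as the dict that the camera call returned (one of the last four; its "shot" number tells which), for a name from the list of things; names that differ only in an ending like _2 or _b are one class to them, and where a whole thing is asked for, a point or a joint stands for the part that bears it (a point fixed in the world has none). Each returns a list of dicts, best first, with "p" (0 to 1); they miss things now and then, are a little off and sometimes report something else, mostly with a low value. They report only what shows in the picture. A call takes as long as a camera call. They do not tell look-alikes from the thing itself.
- vision.recognise(picture, target): "centre" ([column, row] as shares, 0 to 1, of the picture: columns of its width, rows of its height, amid what is visible of it).
- vision.silhouettes(picture, target): "mask" (400x640 bool, what is visible of it) and "centre" ([column, row] as shares, 0 to 1, of the picture: columns of its width, rows of its height, amid what is visible of it).
The state is a dict: "t": time; "joint_positions": joint angles; "qd": joint speeds; "tau": joint torques, N m; "tcp_pos": TCP position; "orientation": TCP orientation; "contact_force": force on the tool from outside, world axes, zero at the start; "torque": the same for the moment, N m; "width": finger opening in mm.
Only numpy, scipy, OpenCV 4.12 (cv2) and the standard library are available. Lean on these libraries where they do the work, as an engineer would, in place of code of your own. Each camera call takes 0.05 s, during which the arm holds its last target.

## Working session

There is one attempt and no reset: what is moved stays moved. The work goes in short steps, each a Python script; the robot and the scene stay as the last script left them, time stands still between calls to the robot, and variables do not carry over. Pictures are saved under pics/ and viewed, and the job is handed in when it is done.

```bash
ls; mkdir -p pics
python3 - <<'E'
from station import bot, fingers, vision
import cv2
print(bot.observe())
for n in ["scene","top","wrist"]:
    p=vision.camera(n)
    cv2.imwrite(f"pics/{n}0.png",p["image"][:,:,::-1])
    print(n,{k:v for k,v in p.items() if k!="image"})
E
```

```text
pics
{'t': 0.0, 'joint_positions': array([-1.41081976e+00,  2.59365347e-01,  1.53612591e+00,  2.26351551e-05,
        1.34802828e+00, -2.02792968e-01]), 'qd': array([-0.00146679, -0.00025584,  0.00019755,  0.00081402, -0.00062877,
       -0.00096148]), 'tau': array([-2.05700220e-03, -4.46042705e+01, -2.90570784e+01, -6.18429967e-04,
        1.17626137e-02, -1.40188511e-06]), 'tcp_pos': array([ 195.12365134, -513.66762618,  249.44547216]), 'orientation': array([-3.08816136e+00, -5.66362355e-01, -9.93922055e-05]), 'contact_force': array([ 0.2759621 ,  0.14914899, -0.23104412]), 'torque': array([-0.00427967,  0.00636615,  0.0314183 ]), 'width': 85.28756858452124}
scene {'fx': 497.3738306353866, 'fy': 497.3738306353866, 'cx': 315.54113807244823, 'cy': 202.34040638191738, 'k1': 0.039673232972325806, 'pose': array([[-6.34950379e-01, -5.92049971e-01,  4.96301167e-01,
         1.25467454e+03],
       [ 7.72504473e-01, -4.79372541e-01,  4.16459849e-01,
         5.64135115e+02],
       [-8.65189040e-03,  6.47826211e-01,  7.61739027e-01,
         1.30478477e+03],
       [ 0.00000000e+00,  0.000
[... 367 characters left out ...]
01108791e+02],
       [-1.01199858e-02,  1.65178456e-01,  9.86211774e-01,
         1.52168654e+03],
       [ 0.00000000e+00,  0.00000000e+00,  0.00000000e+00,
         1.00000000e+00]]), 'shot': 2}
wrist {'fx': 339.6401048109661, 'fy': 339.6401048109661, 'cx': 321.54574922305596, 'cy': 195.69537172065606, 'k1': -0.025211965340664933, 'hand_eye': array([[-5.48809570e-04,  9.65044571e-01,  2.62085244e-01,
         6.60823100e+01],
       [ 9.99999708e-01,  3.90450470e-04,  6.56302895e-04,
         4.84934343e-01],
       [ 5.31030239e-04,  2.62085527e-01, -9.65044504e-01,
        -1.24031522e+02],
       [ 0.00000000e+00,  0.00000000e+00,  0.00000000e+00,
         1.00000000e+00]]), 'shot': 3}
```

View pics/scene0.png

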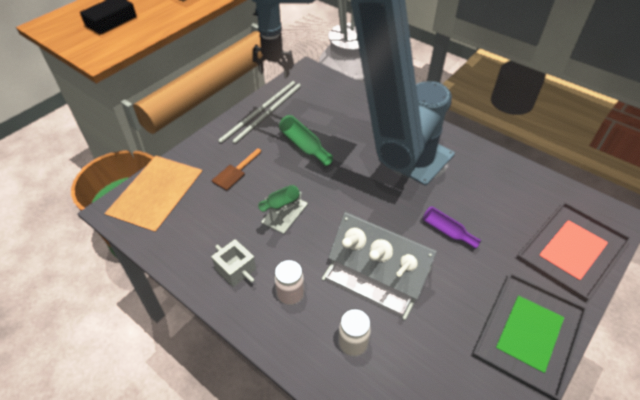

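View pics/top0.png

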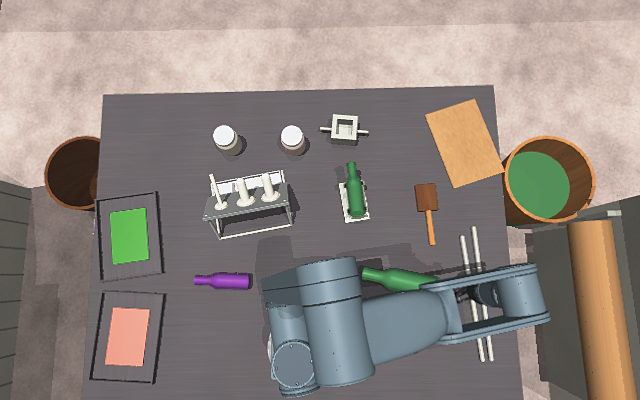

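View pics/wrist0.png

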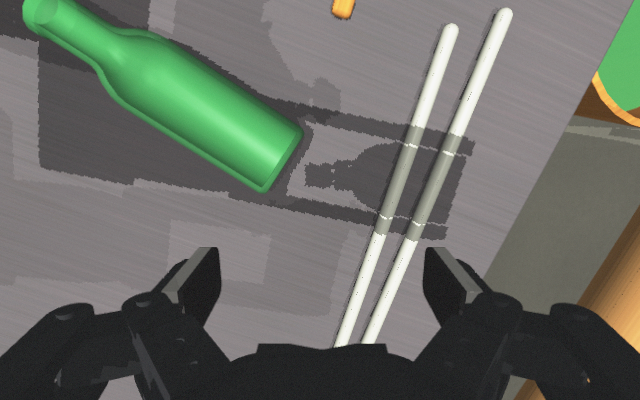

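```bash
cat > h.py <<'E'
from station import bot, fingers, vision
import numpy as np, cv2
from scipy.spatial.transform import Rotation as R
from scipy.optimize import least_squares, minimize
def T(p,rv):
    M=np.eye(4); M[:3,:3]=R.from_rotvec(rv).as_matrix(); M[:3,3]=p; return M
def shot(name,save=None):
    o=bot.observe(); p=vision.camera(name)
    if name=="wrist": p["pose"]=T(o["tcp_pos"],o["orientation"])@p["hand_eye"]
    if save: cv2.imwrite(f"pics/{save}.png",p["image"][:,:,::-1])
    return p
def proj(p,X):
    X=np.atleast_2d(X); M=np.linalg.inv(p["pose"]); c=X@M[:3,:3].T+M[:3,3]
    s=np.stack([c[:,0]/-c[:,2],-c[:,1]/-c[:,2]],1)
    s=s*(1+p["k1"]*(s**2).sum(1,keepdims=True))
    return s*[p["fx"],p["fy"]]+[p["cx"],p["cy"]]
def ray(p,uv):
    d=(np.array(uv,float)-[p["cx"],p["cy"]])/[p["fx"],p["fy"]]; s=d.copy()
    for _ in range(20): s=d/(1+p["k1"]*(s@s))
    v=p["pose"][:3,:3]@np.array([s[0],-s[1],-1]); return p["pose"][:3,3],v/np.linalg.norm(v)
def onz(p,uv,z):
    o,v=ray(p,uv); return o+v*(z-o[2])/v[2]
E
python3 - <<'E'
from h import *
import pickle
out={}
for n in ["scene","top"]:
    p=shot(n)
    p["masks"]={}
    for t in ["bottle_centre","rack","cradle","jar_a","mould","paddle"]:
        r=vision.silhouettes(p,t)
        p["masks"][t]=r
        print(n,t,[(round(x["p"],2),np.round(np.array(x["centre"])*[640,400]),int(x["mask"].sum())) for x in r])
    out[n]=p
pickle.dump(out,open("v0.pkl","wb"))
p=out["top"]
for nm,uv,z in [("cradle",(355,200),85),("mouth",(352,164),150),("collarL",(221,205),120),("tipL",(212,176),190),("colR",(276,198),120),("jar1",(225,133),120),("jar2",(292,132),120),("mould",(345,128),70),("paddle",(428,205),10),("purple",(222,281),28)]:
    print(nm,onz(p,uv,z).round())
E
```

```text
scene bottle_centre [(0.89, array([305., 135.]), 1112), (0.79, array([278., 199.]), 666)]
scene rack [(0.7, array([408., 264.]), 228), (0.65, array([379., 270.]), 5816)]
scene cradle [(0.75, array([287., 215.]), 810)]
scene jar_a [(0.95, array([286., 283.]), 1092), (0.85, array([354., 335.]), 1245)]
scene mould [(0.89, array([236., 264.]), 1351), (0.39, array([279., 198.]), 643)]
scene paddle [(0.85, array([229., 173.]), 642), (0.57, array([381., 273.]), 5959)]
top bottle_centre [(0.96, array([396., 276.]), 1180), (0.88, array([354., 191.]), 695), (0.61, array([225., 277.]), 800), (0.22, array([295., 138.]), 558)]
top rack [(0.66, array([254., 197.]), 2254)]
top cradle [(0.98, array([348., 209.]), 401)]
top jar_a [(0.96, array([228., 139.]), 619), (0.9, array([293., 142.]), 569)]
top mould []
top paddle [(0.76, array([429., 200.]), 776)]
cradle [ 499. -201.   85.]
mouth [ 610. -191.  150.]
collarL [486. 256. 120.]
tipL [570. 270. 190.]
colR [506.  70. 120.]
jar1 [740. 247. 120.]
jar2 [738.  13. 120.]
mould [ 766. -175.   70.]
paddle [ 487. -471.   10.]
purple [231. 271.  28.]
```

Run:
```python
from h import *
import pickle
def rv(pitch,yaw): # pitch>0: tool z leans forward (in yaw dir)
    return (R.from_euler('z',yaw)*R.from_euler('y',-pitch)*R.from_rotvec([np.pi,0,0])).as_rotvec()
out={}
for i,(pos,pi,yw) in enumerate([((480,-200,330),0,0),((470,-150,300),0.5,-0.3),((480,200,330),0,0),((560,200,300),-0.35,0.0),((430,330,260),0.45,-0.55)]):
    r=rv(pi,yw); q=bot.solve_ik(pos,r)
    print(i,None if q is None else np.round(q,2))
    if q is None: continue
    try: bot.move_pose(pos,r)
    except Exception as e: print(e); continue
    out[i]=shot("wrist",f"w{i}")
    if i<2:
        out[i]["m"]=vision.silhouettes(out[i],"bottle_centre"); print([(x["p"],x["centre"],x["mask"].sum()) for x in out[i]["m"]])
    print(bot.observe()["t"])
pickle.dump(out,open("v1.pkl","wb"))
cv2.imwrite("pics/g.png",np.vstack([np.hstack([cv2.resize(cv2.imread(f"pics/w{i}.png"),(400,250)) for i in ab]) for ab in [(0,1)]]))
```

```text
0 [-0.61  0.16  1.46 -0.    1.51  0.96]
[(0.93, [0.6177, 0.8172], np.int64(3775)), (0.92, [0.0292, 0.7965], np.int64(1371)), (0.91, [0.4956, 0.2785], np.int64(8531))]
2.5417
1 [-0.65 -0.16  1.96  0.22  0.88  1.12]
[(0.96, [0.5448, 0.531], np.int64(8283))]
3.3
2 [ 0.18  0.16  1.46 -0.    1.51  1.75]
4.675
3 [0.13 0.53 1.06 0.05 1.9  1.71]
5.2333
4 [ 0.71  0.2   1.67 -0.47  1.16  2.99]
6.4583
```

View pics/w0.png

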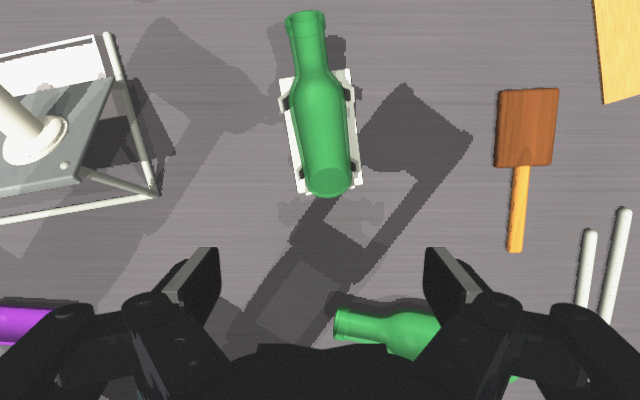

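View pics/w1.png

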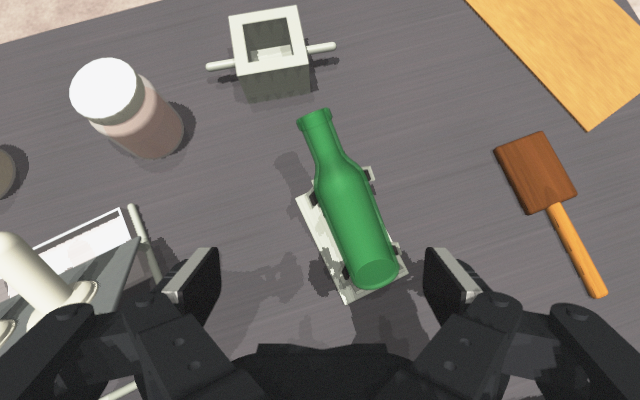

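View pics/w2.png

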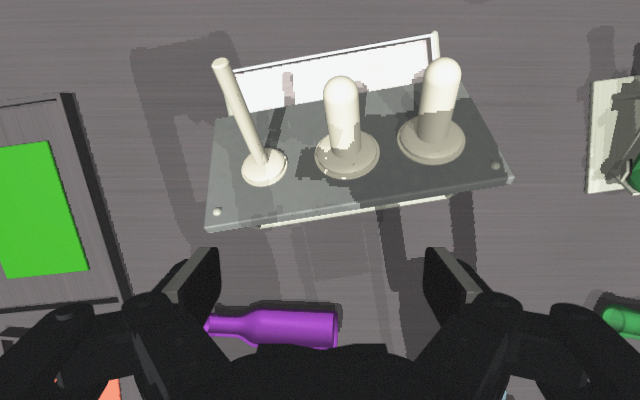

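View pics/w3.png

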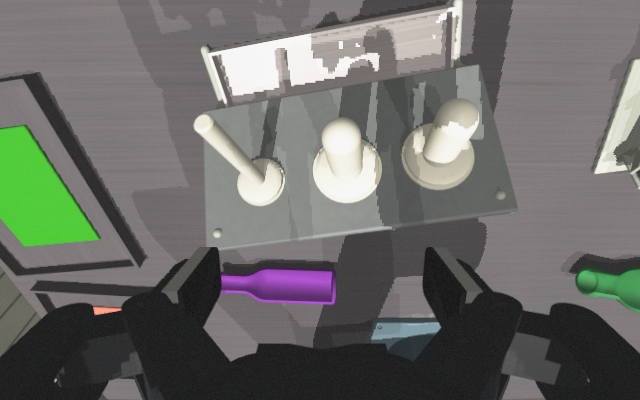

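View pics/w4.png

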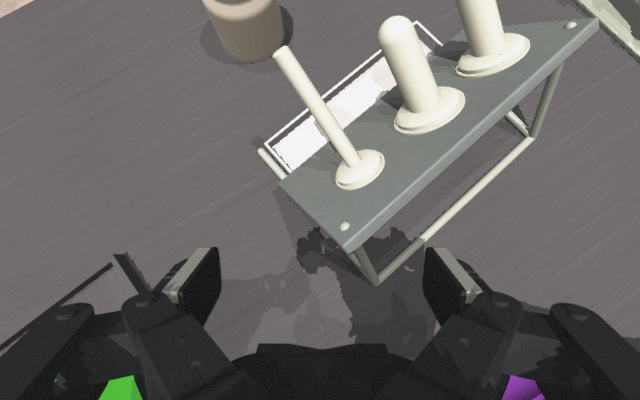

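Run:
```python
import cv2,numpy as np
for i,(x,y,w,h) in {2:(195,50,110,150),3:(185,105,110,150),4:(265,35,130,160)}.items():
    im=cv2.imread(f"pics/w{i}.png")[y:y+h,x:x+w]
    im=cv2.resize(im,None,fx=3.7,fy=3.7,interpolation=cv2.INTER_CUBIC)
    for k in range(0,w,10):
        cv2.line(im,(int((k+.5)*3.7),0),(int((k+.5)*3.7),6 if k%50 else 14),(0,0,255),1); 
        cv2.putText(im,str(x+k),(int((k+.5)*3.7)-8,22),0,.3,(0,0,255),1)
    for k in range(0,h,10):
        cv2.putText(im,str(y+k),(0,int((k+.5)*3.7)+3),0,.3,(0,0,255),1)
    cv2.imwrite(f"pics/c{i}.png",im)
a=[cv2.imread(f"pics/c{i}.png") for i in (2,3)]
cv2.imwrite("pics/c23.png",np.hstack([x[:555,:400] for x in a]))
```

```text
(no output)
```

View pics/c23.png

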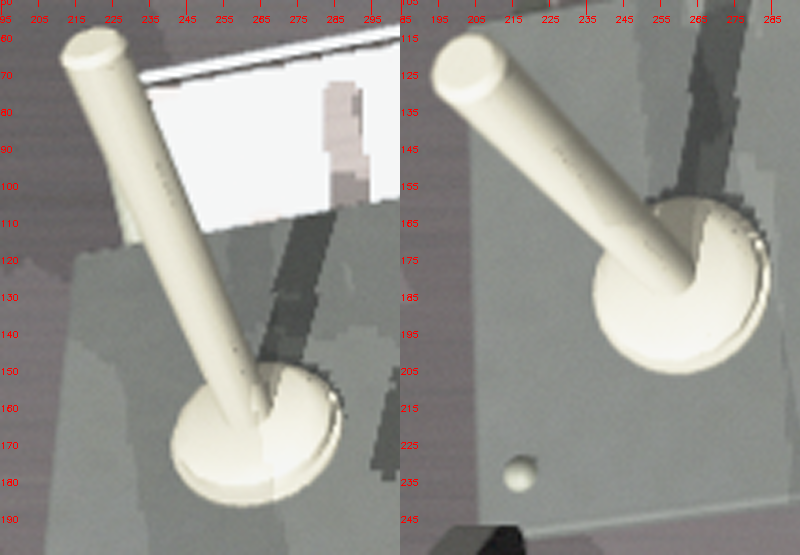

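View pics/c4.png

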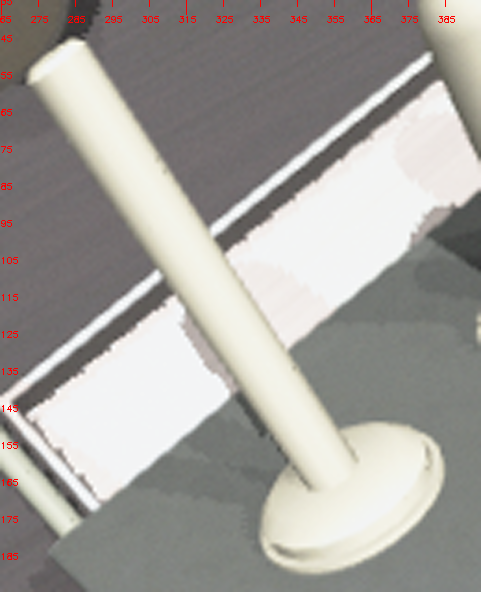

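```bash
cat > fitpeg.py <<'E'
from h import *
import pickle
v=pickle.load(open("v1.pkl","rb"))
boxes={2:(195,45,110,150),3:(185,105,110,145),4:(265,35,130,165)}
# yaw from board's upper edge
a=onz(v[2],(207.5,228),160);b=onz(v[2],(513,180),160)
d=a-b; yaw0=np.arctan2(-d[0],d[1]); print("yaw",yaw0)
ms={}
for i,(x,y,w,h) in boxes.items():
    im=v[i]["image"].astype(int)
    m=((im[:,:,0]-im[:,:,2])>13)&(im[:,:,0]>85)
    z=np.zeros_like(m); z[y:y+h,x:x+w]=m[y:y+h,x:x+w]
    n,l,s,c=cv2.connectedComponentsWithStats(z.astype(np.uint8),connectivity=4)
    k=1+np.argmax(s[1:,4]); ms[i]=l==k
    o=v[i]["image"][:,:,::-1].copy(); o[ms[i]]=o[ms[i]]//2+np.array([0,0,127],np.uint8)
    cv2.imwrite(f"pics/m{i}.png",cv2.resize(o[y:y+h,x:x+w],None,fx=2,fy=2))
th=np.linspace(0,2*np.pi,40,endpoint=False); C=np.stack([np.cos(th),np.sin(th),0*th],1)
def model(p,yaw):
    s=np.array(p[:3]); lx,ly=p[3:5]
    # peg frame: z out, y along row, x down the slope
    Z=R.from_euler('z',yaw).apply([np.cos(np.radians(40)),0,np.sin(np.radians(40))]); Y=R.from_euler('z',yaw).apply([0,1,0]); X=np.cross(Y,Z)
    F=np.stack([X,Y,Z],1)
    piv=s-10*Z; ax=F@np.array([np.tan(lx),np.tan(ly),1]); ax/=np.linalg.norm(ax)
    u=np.cross(ax,[0,0,1.]);u/=np.linalg.norm(u); w=np.cross(ax,u); G=np.stack([u,w,ax],1)
    ring=lambda c,r,B:c+(r*C)@B.T
    tip=piv+120*ax
    return dict(F=F,ax=ax,piv=piv,tip=tip,collar=np.vstack([ring(s,22,F),ring(s-8,22,F) if 0 else ring(s-10*Z,22,F)]),rod=np.vstack([ring(piv+5*ax,7,G),ring(tip-1.5*ax,7,G),ring(tip,5.5,G)]))
SC=4
def render(i,mo):
    x,y,w,h=boxes[i]; z=np.zeros((h*SC,w*SC),np.uint8)
    for k in ("collar","rod"):
        q=(proj(v[i],mo[k])-[x,y]+.5)*SC
        cv2.fillConvexPoly(z,cv2.convexHull(q.astype(np.float32)).astype(np.int32),255)
    return cv2.resize(z,(w,h),interpolation=cv2.INTER_AREA)/255.
def cost(p,yaw):
    mo=model(p,yaw); c=0
    for i,(x,y,w,h) in boxes.items():
        c+=np.abs(render(i,mo)-ms[i][y:y+h,x:x+w]).sum()
    return c+ ((p[2]-116.4)/1.5)**2*20
if __name__=="__main__":
    best=None
    for lx in(-.06,0,.06):
      for ly in (-.06,0,.06):
        r=minimize(cost,[480,256,116.4,lx,ly],args=(yaw0,),method="Nelder-Mead",options=dict(initial_simplex=np.array([[480,256,116.4,lx,ly]]+[[480+12*(k==0),256+12*(k==1),116.4+4*(k==2),lx+.04*(k==3),ly+.04*(k==4)] for k in range(5)]),maxiter=500))
        if best is None or r.fun<best.fun: best=r
        print(lx,ly,r.fun.round(),r.x.round(3))
    mo=model(best.x,yaw0)
    print("seat",best.x,"tip",mo["tip"],"ax",mo["ax"],"piv",mo["piv"])
    for i,(x,y,w,h) in boxes.items():
        mm=(render(i,mo)>.5).astype(np.uint8); print(i,"iou",(mm&ms[i][y:y+h,x:x+w]).sum()/(mm|ms[i][y:y+h,x:x+w]).sum())
        o=cv2.resize(v[i]["image"][y:y+h,x:x+w,::-1],None,fx=3,fy=3)
        cs,_=cv2.findContours(cv2.resize(mm,None,fx=3,fy=3,interpolation=0),0,2); cv2.drawContours(o,cs,-1,(0,0,255),1); cv2.imwrite(f"pics/f{i}.png",o)
    pickle.dump((best.x,yaw0),open("peg.pkl","wb"))
    H=max(cv2.imread(f"pics/f{i}.png").shape[0] for i in boxes)
    o=np.hstack([cv2.copyMakeBorder(t,0,H-t.shape[0],0,0,0) for t in [cv2.imread(f"pics/f{i}.png") for i in boxes]])
    cv2.imwrite("pics/fit1.png",cv2.resize(o,None,fx=.76,fy=.76))
E
python3 fitpeg.py
```

```text
yaw 0.1617130116753045
-0.06 -0.06 3188.0 [4.89680e+02 2.58346e+02 1.17923e+02 5.90000e-02 2.80000e-02]
-0.06 0 3583.0 [4.88942e+02 2.57999e+02 1.12603e+02 6.00000e-03 2.70000e-02]
-0.06 0.06 3197.0 [4.89143e+02 2.58596e+02 1.16697e+02 5.50000e-02 2.30000e-02]
0 -0.06 3381.0 [4.89368e+02 2.57896e+02 1.14115e+02 2.70000e-02 3.10000e-02]
0 0 3351.0 [4.89452e+02 2.57947e+02 1.15461e+02 2.70000e-02 3.00000e-02]
0 0.06 3384.0 [4.89415e+02 2.58443e+02 1.14412e+02 2.40000e-02 2.50000e-02]
0.06 -0.06 3222.0 [4.88799e+02 2.58297e+02 1.16395e+02 4.90000e-02 2.70000e-02]
0.06 0 3299.0 [4.88610e+02 2.58859e+02 1.15341e+02 4.30000e-02 1.70000e-02]
0.06 0.06 3172.0 [4.89308e+02 2.58362e+02 1.17896e+02 6.30000e-02 2.80000e-02]
seat [4.89307594e+02 2.58361778e+02 1.17895693e+02 6.31074722e-02
 2.77891332e-02] tip [576.52109161 275.96120043 182.62408509] ax [0.7897833 0.1569402 0.5929689] piv [481.74709601 257.12837631 111.46781697]
2 iou 0.8060179257362355
3 iou 0.7141922825376062
4 iou 0.581832022329358
```

View pics/fit1.png

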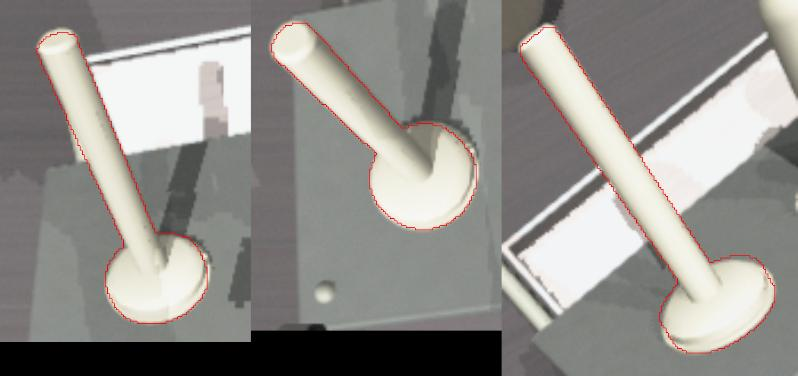

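```bash
python3 -c "
import cv2,numpy as np
a=[cv2.imread(f'pics/m{i}.png') for i in (2,3,4)]
H=max(x.shape[0] for x in a)
cv2.imwrite('pics/ms.png',np.hstack([cv2.copyMakeBorder(t,0,H-t.shape[0],0,0,0) for t in a]))"
```

```text
(no output)
```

View pics/ms.png

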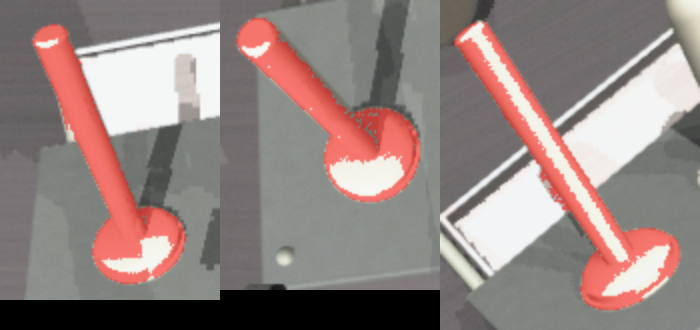

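```bash
sed -i 's/ms\[i\]=l==k$/q,_=cv2.findContours((l==k).astype(np.uint8),0,2); zz=np.zeros(m.shape,np.uint8); cv2.drawContours(zz,q,-1,1,-1); ms[i]=cv2.morphologyEx(zz,cv2.MORPH_OPEN,np.ones((5,5),np.uint8))>0/' fitpeg.py; python3 fitpeg.py
```

```text
yaw 0.1617130116753045
-0.06 -0.06 2258.0 [4.88401e+02 2.58609e+02 1.16539e+02 7.40000e-02 3.40000e-02]
-0.06 0 2276.0 [4.88493e+02 2.58310e+02 1.16781e+02 7.00000e-02 3.30000e-02]
-0.06 0.06 2330.0 [4.88770e+02 2.58345e+02 1.15226e+02 6.40000e-02 4.30000e-02]
0 -0.06 2281.0 [4.88316e+02 2.57968e+02 1.15975e+02 7.40000e-02 4.50000e-02]
0 0 2273.0 [4.88888e+02 2.58123e+02 1.15990e+02 6.80000e-02 4.00000e-02]
0 0.06 2379.0 [4.88717e+02 2.58485e+02 1.15780e+02 4.60000e-02 2.30000e-02]
0.06 -0.06 2278.0 [4.88372e+02 2.58239e+02 1.15894e+02 6.70000e-02 3.40000e-02]
0.06 0 2399.0 [4.88693e+02 2.58613e+02 1.14956e+02 4.20000e-02 2.60000e-02]
0.06 0.06 2268.0 [4.88447e+02 2.58170e+02 1.15969e+02 7.10000e-02 3.80000e-02]
seat [4.88401198e+02 2.58609400e+02 1.16539151e+02 7.38638133e-02
 3.35586698e-02] tip [576.23698213 277.0071153  180.21240571] ax [0.79496902 0.16359264 0.58417609] piv [480.8406999  257.37599822 110.11127463]
2 iou 0.9101988454137268
3 iou 0.9215879265091863
4 iou 0.5509512640083398
```

View pics/fit1.png

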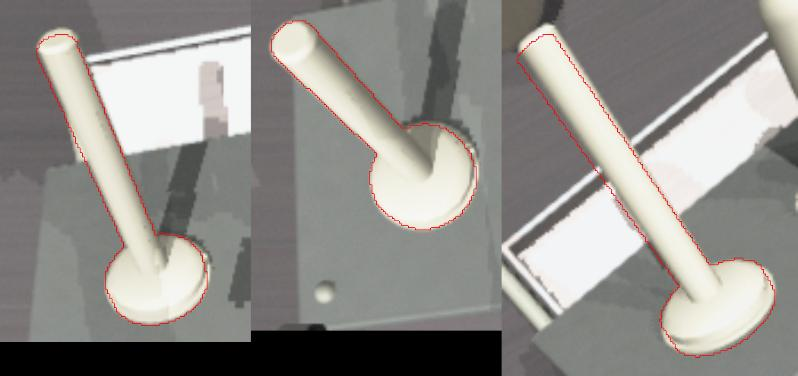

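```bash
sed -i 's/cv2.findContours((l==k).astype(np.uint8),0,2)/cv2.findContours(cv2.morphologyEx((l==k).astype(np.uint8),cv2.MORPH_CLOSE,np.ones((7,7),np.uint8)),0,2)/' fitpeg.py; python3 fitpeg.py | tail -8
```

```text
0.06 -0.06 876.0 [4.89624e+02 2.58645e+02 1.17646e+02 5.80000e-02 2.50000e-02]
0.06 0 878.0 [4.89556e+02 2.58364e+02 1.17770e+02 6.20000e-02 2.90000e-02]
0.06 0.06 905.0 [4.89703e+02 2.58255e+02 1.18487e+02 6.80000e-02 2.90000e-02]
seat [4.89572357e+02 2.58367550e+02 1.17800399e+02 6.01962423e-02
 2.75891296e-02] tip [576.58527301 275.91059188 182.81001003] ax [0.78811178 0.15647036 0.59531239] piv [482.01185915 257.13414913 111.37252275]
2 iou 0.9227564102564103
3 iou 0.9234028683181226
4 iou 0.9093211752786221
```

View pics/fit1.png

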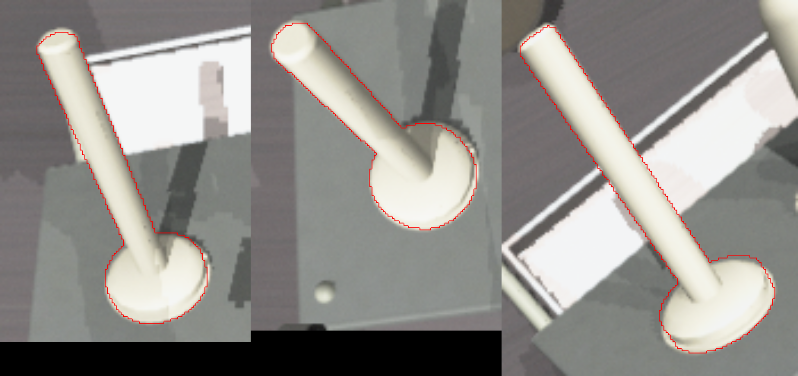

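```bash
cat > fitb.py <<'E'
from h import *
import pickle
v=pickle.load(open("v1.pkl","rb")); v0=pickle.load(open("v0.pkl","rb"))
V=[(v[0],v[0]["m"][2]["mask"]),(v[1],v[1]["m"][0]["mask"])]
# own colour masks too
def green(p,c):
    im=p["image"].astype(int); m=((im[:,:,1]-im[:,:,0])>35).astype(np.uint8)
    n,l,s,_=cv2.connectedComponentsWithStats(m); k=l[c[1],c[0]]; return l==k
G=[green(v[0],(325,120)),green(v[1],(350,230)),green(v0["top"],(354,190)),green(v0["scene"],(283,197))]
print([(a&b[1]).sum()/(a|b[1]).sum() for a,b in zip(G,V)],[g.sum() for g in G])
prof=[(0,26),(3,28),(60,28),(118,28),(130,22),(142,15.5),(183,15.5),(184,17),(190,17)]
th=np.linspace(0,2*np.pi,36,endpoint=False)
def pts(p):
    x,y,z,yaw=p; E=np.radians(30)
    ax=np.array([np.cos(E)*np.cos(yaw),np.cos(E)*np.sin(yaw),np.sin(E)]);u=np.array([-np.sin(yaw),np.cos(yaw),0]);w=np.cross(ax,u)
    o=np.array([x,y,z])-65*ax
    return [o+s*ax+r*(np.outer(np.cos(th),u)+np.outer(np.sin(th),w)) for s,r in prof]
def render(p,q,SC=2):
    z=np.zeros((400*SC,640*SC),np.uint8); rr=[proj(p,k) for k in q]
    for a,b in zip(rr[:-1],rr[1:]):
        cv2.fillConvexPoly(z,(cv2.convexHull(np.vstack([a,b]).astype(np.float32))*SC+SC/2).astype(np.int32),255)
    return cv2.resize(z,(640,400),interpolation=cv2.INTER_AREA)/255.
Pv=[v[0],v[1],v0["top"],v0["scene"]]
def cost(p,use):
    q=pts(p); return sum(np.abs(render(Pv[i],q)-G[i]).sum() for i in use)+((p[2]-85)/1.5)**2*20
for use in ([0],[1],[0,1],[2],[3]):
    r=minimize(cost,[499,-201,85,.1],args=(use,),method="Nelder-Mead",options=dict(initial_simplex=[[499,-201,85,.1],[511,-201,85,.1],[499,-190,85,.1],[499,-201,88,.1],[499,-201,85,0.0]],maxiter=250))
    q=pts(r.x); print(use,r.x.round(3),round(r.fun),[round(((render(Pv[i],q)>.5)&G[i]).sum()/((render(Pv[i],q)>.5)|G[i]).sum(),3) for i in range(4)])
    if use==[0,1]: pickle.dump(r.x,open("bot.pkl","wb")); bx=r.x
o=[]
for i in (0,1):
    m=(render(Pv[i],pts(bx))>.5).astype(np.uint8); im=Pv[i]["image"][:,:,::-1].copy(); cs,_=cv2.findContours(m,0,2); cv2.drawContours(im,cs,-1,(0,0,255),1)
    o.append(cv2.resize(im[0:300,240:430],None,fx=2,fy=2))
cv2.imwrite("pics/fitb.png",np.hstack(o))
E
python3 fitb.py
```

```text
[np.float64(0.9723556284409043), np.float64(0.9758054856869086)] [np.int64(8307), np.int64(8213), np.int64(677), np.int64(493)]
[0] [ 5.08156e+02 -2.01972e+02  8.46770e+01  1.43000e-01] 297 [np.float64(0.958), np.float64(0.939), np.float64(0.821), np.float64(0.716)]
[1] [ 5.09748e+02 -2.02345e+02  8.36220e+01  1.46000e-01] 371 [np.float64(0.949), np.float64(0.953), np.float64(0.824), np.float64(0.72)]
[0, 1] [ 5.08803e+02 -2.01956e+02  8.48350e+01  1.42000e-01] 746 [np.float64(0.953), np.float64(0.946), np.float64(0.816), np.float64(0.724)]
[2] [ 5.08820e+02 -2.02264e+02  8.50000e+01  1.49000e-01] 113 [np.float64(0.949), np.float64(0.94), np.float64(0.833), np.float64(0.726)]
[3] [ 5.08015e+02 -2.02254e+02  8.53300e+01  2.11000e-01] 148 [np.float64(0.851), np.float64(0.859), np.float64(0.805), np.float64(0.757)]
```

View pics/fitb.png

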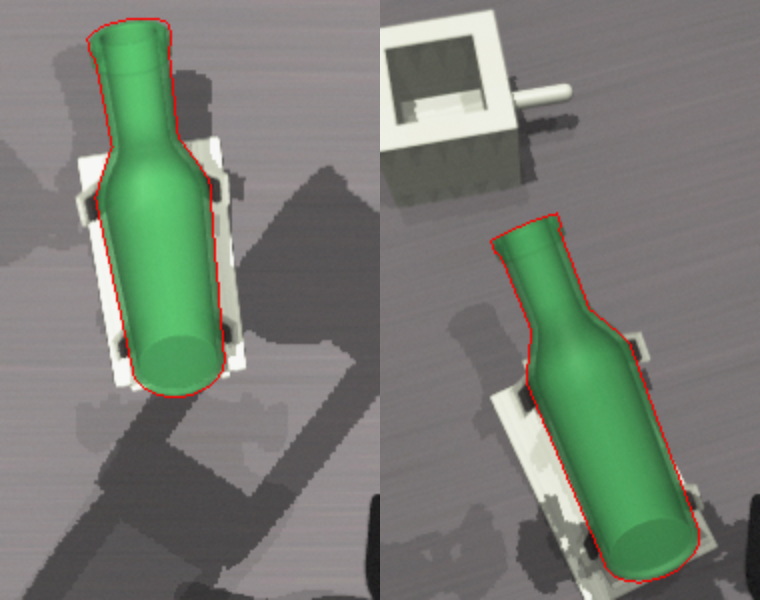

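```bash
cat >> h.py <<'E'
import pickle
def rvt(xdir,zdir):
    z=np.array(zdir)/np.linalg.norm(zdir); x=np.array(xdir)-np.dot(xdir,z)*z; x/=np.linalg.norm(x)
    return R.from_matrix(np.stack([x,np.cross(z,x),z],1)).as_rotvec()
def bottle_axis(yaw,E=np.radians(30)): return np.array([np.cos(E)*np.cos(yaw),np.cos(E)*np.sin(yaw),np.sin(E)])
E
python3 - <<'E'
from h import *
x,y,z,yaw=pickle.load(open("bot.pkl","rb")); a=bottle_axis(yaw); l=np.array([-np.sin(yaw),np.cos(yaw),0])
tz=np.cross(a,np.array([l[0],l[1],0]));  tz=tz if tz[2]<0 else -tz
rv=rvt(a,tz); g=np.array([x,y,85])+5*a+3*tz
print(g,tz,rv, [np.round(bot.solve_ik(g-k*tz,rv),2) for k in (0,110)])
import fitpeg as fp
p,yw=pickle.load(open("peg.pkl","rb")); mo=fp.model(p,yw); ax=mo["ax"]; lev=np.cross([0,0,1],ax);lev/=np.linalg.norm(lev)
tz2=np.cross(ax,lev); tz2=tz2 if tz2[2]<0 else -tz2
rv2=rvt(-ax,tz2); print("tz2",tz2,"rv2",rv2)
for d in (0,60,135):
    q=bot.solve_ik(mo["piv"]+ax*(10+d+120),rv2); print(d,None if q is None else np.round(q,2))
fingers.set_gripper(85)
bot.move_pose(g-110*tz,rv)
p_=shot("wrist","pre")
print([ (b["p"],b["centre"]) for b in vision.recognise(p_,"bottle_centre")])
print(proj(p_,[g,g+a*120-3*tz,g-70*a]).round(),bot.observe()["t"])
E
```

```text
[ 514.5745276  -201.13055738   84.90192379] [ 0.49496352  0.07078925 -0.8660254 ] [-2.99200226 -0.21287374 -0.80170459] [array([-0.84,  0.3 ,  2.11,  0.84,  0.59, -0.09]), array([-0.97,  0.07,  2.09,  0.64,  0.85,  0.06])]
yaw 0.1617130116753045
tz2 [ 0.58391539  0.11592956 -0.80349434] rv2 [-0.24516246  2.49377638  0.08092526]
0 [ 0.31  0.23  1.93 -0.19  0.36 -1.31]
60 [ 0.29  0.26  1.78 -0.13  0.47 -1.38]
135 [ 0.28  0.31  1.58 -0.09  0.61 -1.43]
[(0.63, [0.5011, 0.4417]), (0.58, [0.2439, 0.0445])]
[[322. 200.]
 [322.  15.]
 [322. 287.]] 9.2583
```

View pics/pre.png

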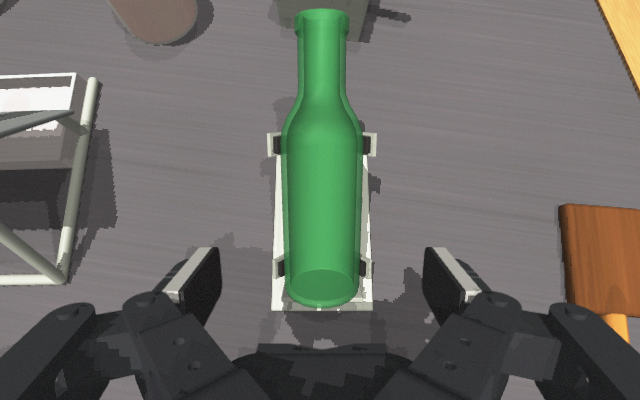

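Candidates in the top view are large green (396,276), purple (225,277) and the cradle green (354,191). The enlarged wrist view shows the smaller green one mouth-up in the yokes at column 322, so that is the one. Next I grasp it and lift.

Run:
```python
from h import *
x,y,z,yaw=pickle.load(open("bot.pkl","rb")); a=bottle_axis(yaw); l=np.array([-np.sin(yaw),np.cos(yaw),0])
tz=np.cross(a,l);  tz=tz if tz[2]<0 else -tz
rv=rvt(a,tz); g=np.array([x,y,85])+5*a+3*tz
bot.move_l(g,rv,speed=110)
o=bot.observe(); print(o["tcp_pos"]-g,o["contact_force"])
print(fingers.set_gripper(40,grasp_force=60)); o=bot.observe(); print(o["width"],o["contact_force"],o["t"])
if 50<o["width"]<62:
    bot.move_l(g-40*tz,speed=60); bot.move_l(g-130*tz,speed=150)
    o=bot.observe(); print(o["width"],o["contact_force"],o["t"]); shot("wrist","held")
```

```text
[ 0.08948174 -0.21954097  0.47255096] [-0.26566627  0.32453555  0.62040441]
False
53.59003926750234 [-5.04209432  1.40318715  7.45905666] 10.8
53.48515757390051 [ 0.04587621 -0.09866513 -4.98849906] 12.3667
```

View pics/held.png

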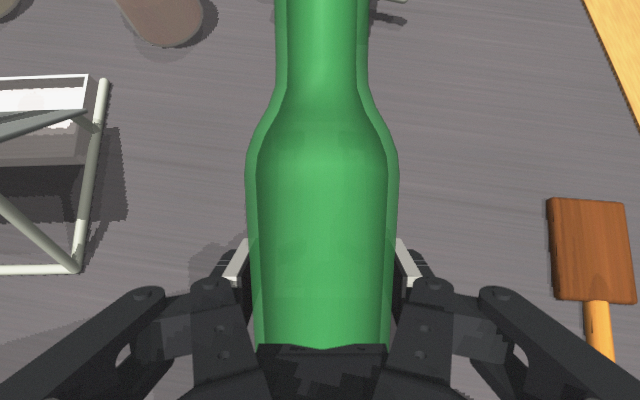

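```bash
cat > fith.py <<'E'
from h import *
import sys
prof=[(0,26),(3,28),(60,28),(118,28),(130,22),(142,15.5),(183,15.5),(184,17),(190,17)]
th=np.linspace(0,2*np.pi,36,endpoint=False)
def rings(p): # s0 = dist from base at tcp, y, z offs; pitch, yaw  (tool frame)
    s0,yy,zz,pi,yw=p
    ax=np.array([np.cos(pi)*np.cos(yw),np.sin(yw),np.sin(pi)]);u=np.cross([0,0,1.],ax);u/=np.linalg.norm(u);w=np.cross(ax,u)
    o=np.array([0,yy,zz])-s0*ax
    return [o+s*ax+r*(np.outer(np.cos(th),u)+np.outer(np.sin(th),w)) for s,r in prof]
def fit(p):
    P=dict(p); P["pose"]=p["hand_eye"]
    im=p["image"].astype(int); m=((im[:,:,1]-im[:,:,0])>35); m[235:]=False
    n,l,s,_=cv2.connectedComponentsWithStats(m.astype(np.uint8)); m=(l==l[150,322])
    def render(q):
        z=np.zeros((480,640),np.uint8); rr=[proj(P,k) for k in q]
        for a,b in zip(rr[:-1],rr[1:]): cv2.fillConvexPoly(z,(cv2.convexHull((np.vstack([a,b])).astype(np.float32))).astype(np.int32),255)
        return z[:235]/255.
    f=lambda x: np.abs(render(rings(x))-m[:235]).sum()+20*((x[2]+3)/4)**2+20*(x[3]/.05)**2
    x0=[70,0,-3,0,0]; r=minimize(f,x0,method="Nelder-Mead",options=dict(initial_simplex=[x0]+[[x0[k]+d*(k==j) for k in range(5)] for j,d in enumerate([6,3,4,.05,.04])],maxiter=400))
    return r
if __name__=="__main__":
    p=shot("wrist"); r=fit(p); print(r.x.round(3),r.fun)
E
python3 fith.py
```

```text
[ 7.0134e+01  3.5300e-01 -8.2600e-01  3.2000e-02  3.0000e-03] 255.07683817849642
```

```bash
cat > geo.py <<'E'
from h import *
import fitpeg as fp
p,yw=pickle.load(open("peg.pkl","rb")); mo=fp.model(p,yw); ax=mo["ax"]; piv=mo["piv"]; F=mo["F"]
lev=np.cross([0,0,1],ax);lev/=np.linalg.norm(lev)   # ~ +y
tz2=np.cross(lev,ax); tz2=tz2 if tz2[2]<0 else -tz2
dn=tz2                                              # down-slope perpendicular
rv2=rvt(-ax,tz2)
def tcp(d,off=(0,0)): # mouth d mm above seat along the peg, off along (lev,dn)
    return piv+ax*(10+d+120)+off[0]*lev+off[1]*dn
E
python3 - <<'E'
from geo import *
o=bot.observe(); P=o["tcp_pos"]
up=P+[0,0,150]
for q in (up,(600,60,430)): print(bot.solve_ik(q,o["orientation"] if q is up else rv2))
for d in (135,170): print(bot.solve_ik(tcp(d),rv2),tcp(d))
bot.move_l(up,speed=250)
bot.move_pose((600,60,430),rv2)
bot.move_pose(tcp(170),rv2)
bot.move_l(tcp(135),speed=80)
o=bot.observe(); print(o["t"],o["width"],o["tcp_pos"]-tcp(135),o["contact_force"])
shot("wrist","ap"); shot("scene","aps")
E
```

```text
yaw 0.1617130116753045
[-0.99376731 -0.11820133  1.82049118  0.49917976  1.24462284  0.31905383]
[-0.22499202 -0.06962104  1.62932951  0.29195266  1.00700765 -2.07539051]
[ 0.28363424  0.31032616  1.58305234 -0.09052636  0.61432957 -1.42626883] [690.86148142 298.59879353 269.13030717]
[ 0.27935926  0.34111462  1.48550551 -0.07887179  0.68050371 -1.44240043] [718.44539379 304.075256   289.96624096]
17.0167 53.377894572546886 [ 0.65152447 -0.51919544  1.3364396 ] [ 0.47192007 -1.09565937 -4.25562186]
```

View pics/ap.png

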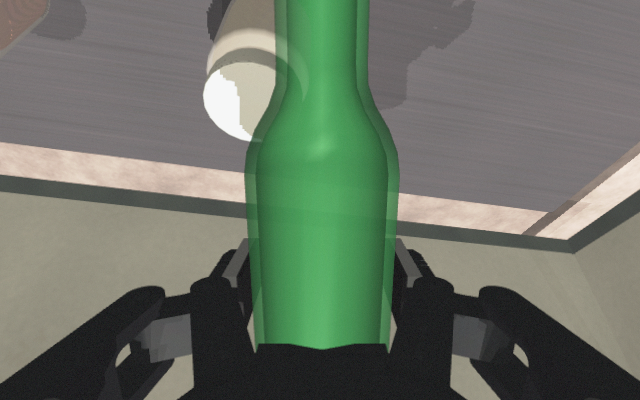

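View pics/aps.png

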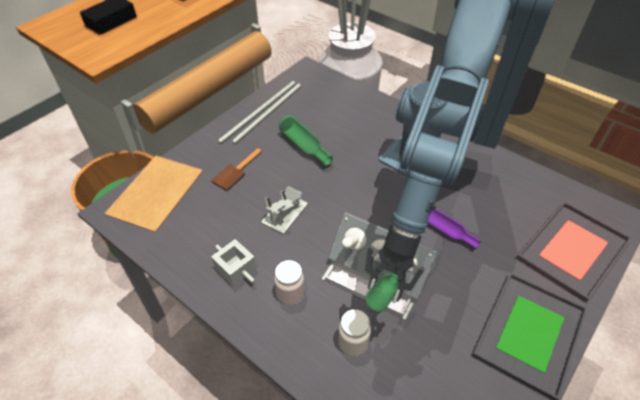

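Run:
```python
from geo import *
bot.move_l(tcp(114),rv2,speed=60); bot.wait(.2)
o=bot.observe(); f0=np.mean([bot.observe()["contact_force"] for _ in range(3)],0); pickle.dump(f0,open("f0.pkl","wb")); print(f0,o["t"])
for d in np.arange(111,79,-3):
    bot.move_l(tcp(d),speed=30); o=bot.observe(); f=o["contact_force"]-f0
    print(d,"axial %.2f lev %.2f dn %.2f"%(f@ax,f@lev,f@dn),((o["tcp_pos"]-tcp(d))@np.stack([lev,dn,ax],1)).round(2),round(o["t"],2))
    if abs(f@ax)>4 or np.linalg.norm(f)>6: print("stop"); break
```

```text
yaw 0.1617130116753045
[-0.1022336   0.51123555 -2.94158761] 17.8167
111 axial -0.65 lev -0.49 dn 0.34 [-0.01  0.1  -0.38] 18.07
108 axial -0.03 lev -1.16 dn 0.72 [-0.01  0.1  -0.42] 18.32
105 axial -0.63 lev -0.51 dn 0.02 [ 0.03  0.05 -0.41] 18.57
102 axial 0.04 lev -0.73 dn -0.22 [ 0.01  0.07 -0.37] 18.82
99 axial 0.01 lev -1.02 dn -0.35 [ 0.01  0.06 -0.39] 19.07
96 axial -0.94 lev 0.17 dn 0.42 [ 0.    0.05 -0.4 ] 19.32
93 axial -0.22 lev 0.11 dn 0.88 [ 0.01  0.06 -0.42] 19.57
90 axial 0.42 lev -0.04 dn 0.01 [-0.    0.07 -0.41] 19.82
87 axial -0.94 lev -0.21 dn 0.32 [ 0.01  0.04 -0.38] 20.07
84 axial -0.36 lev -0.05 dn 0.46 [ 0.    0.06 -0.41] 20.32
81 axial -0.44 lev -0.86 dn 0.45 [ 0.01  0.06 -0.43] 20.57
```

Run:
```python
from geo import *
bot.wait(.15); f0=np.mean([bot.observe()["contact_force"] for _ in range(4)],0)
for nm,u in (("lev",(1,0)),("dn",(0,1))):
  for s in (1,-1):
    for k in (2,3,4,5,6,7):
        bot.move_l(tcp(81,(s*k*u[0],s*k*u[1])),speed=30); bot.wait(.08)
        f=np.mean([bot.observe()["contact_force"] for _ in range(3)],0)-f0
        c=-s*(f@(lev if u[0] else dn))
        if c>2.2: break
    print(nm,s*k,"oppose %.2f"%c,"all",(f@np.stack([lev,dn,ax],1)).round(2),round(bot.observe()["t"],2))
    bot.move_l(tcp(81),speed=40)
for n in("top","scene"): shot(n,"in_"+n)
a=cv2.imread("pics/in_top.png")[130:260,170:300];b=cv2.imread("pics/in_scene.png")[220:350,320:450]
cv2.imwrite("pics/in.png",cv2.resize(np.hstack([a,b]),(800,400)))
```

```text
yaw 0.1617130116753045
lev 4 oppose 3.06 all [-3.06 -0.28  0.42] 21.72
lev -4 oppose 2.67 all [2.67 0.63 0.39] 22.97
dn 7 oppose 0.52 all [-0.41 -0.52  0.38] 25.22
dn -3 oppose 3.92 all [-0.51  3.92  0.51] 26.21
```

View pics/in.png

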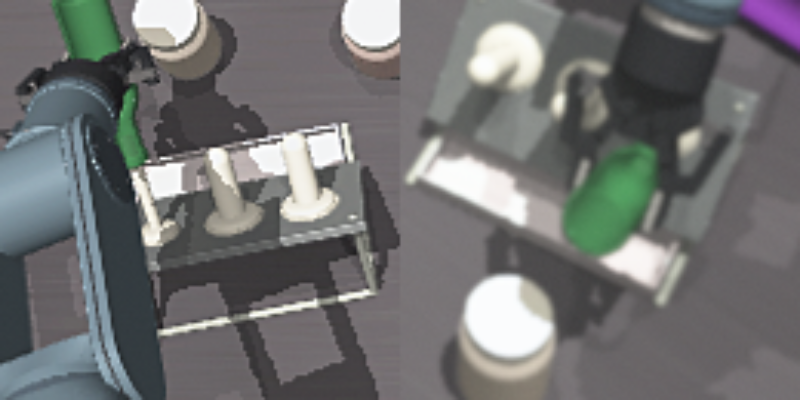

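```bash
cat > desc.py <<'E'
from geo import *
import sys
def run(ds,off,f0,axlim=4,latlim=2.0):
    off=np.array(off,float)
    for d in ds:
        bot.move_l(tcp(d,off),speed=35); 
        f=np.mean([bot.observe()["contact_force"] for _ in range(2)],0)-f0
        L,D,A=f@lev,f@dn,f@ax
        print(d,"ax %.2f lev %.2f dn %.2f"%(A,L,D),off,round(bot.observe()["t"],2))
        if A>axlim: print("axial stop"); break
        if abs(L)>latlim: off[0]+=np.sign(L)*.7
        if abs(D)>latlim: off[1]+=np.sign(D)*.7
    return d,off
E
python3 - <<'E'
from desc import *
bot.move_l(tcp(81,(0,2)),speed=30); bot.wait(.15); f0=np.mean([bot.observe()["contact_force"] for _ in range(4)],0); print(f0)
pickle.dump(f0,open("f0.pkl","wb"))
print(run(np.arange(77,12,-4),(0,2),f0))
E
```

```text
yaw 0.1617130116753045
[ 0.80205108 -0.18290851 -3.65818129]
77 ax -1.24 lev 0.11 dn -0.62 [0. 2.] 27.23
73 ax 0.36 lev 0.21 dn -0.54 [0. 2.] 27.49
69 ax -1.19 lev 0.92 dn -0.74 [0. 2.] 27.76
65 ax -1.14 lev 1.30 dn -0.49 [0. 2.] 28.02
61 ax 0.39 lev 0.61 dn 0.13 [0. 2.] 28.29
57 ax -0.55 lev 0.87 dn -0.64 [0. 2.] 28.56
53 ax -0.47 lev 0.15 dn -0.53 [0. 2.] 28.82
49 ax -0.92 lev 1.01 dn 0.38 [0. 2.] 29.09
45 ax -0.49 lev 0.05 dn -0.40 [0. 2.] 29.36
41 ax -1.43 lev 0.50 dn -0.38 [0. 2.] 29.62
37 ax -0.37 lev 0.11 dn -0.15 [0. 2.] 29.89
33 ax -0.57 lev -0.44 dn -0.52 [0. 2.] 30.16
29 ax -0.49 lev 0.17 dn 0.12 [0. 2.] 30.43
25 ax -0.60 lev 0.01 dn -0.28 [0. 2.] 30.69
21 ax -0.83 lev 0.81 dn -0.30 [0. 2.] 30.96
17 ax -0.43 lev 0.48 dn -0.30 [0. 2.] 31.23
13 ax -0.82 lev 0.63 dn -0.38 [0. 2.] 31.49
(np.int64(13), array([0., 2.]))
```

Run:
```python
from desc import *
f0=pickle.load(open("f0.pkl","rb"))
print(run(np.arange(11,-7,-1.0),(0,2),f0,axlim=4.5))
o=bot.observe(); shot("wrist","seat")
```

```text
yaw 0.1617130116753045
11.0 ax -0.44 lev 0.54 dn -0.19 [0. 2.] 31.74
10.0 ax -0.29 lev 0.88 dn -0.22 [0. 2.] 31.99
9.0 ax -0.21 lev 0.89 dn -0.11 [0. 2.] 32.24
8.0 ax -0.57 lev 0.69 dn -0.20 [0. 2.] 32.49
7.0 ax -1.02 lev 0.52 dn -0.32 [0. 2.] 32.74
6.0 ax -0.73 lev 0.88 dn -1.20 [0. 2.] 32.99
5.0 ax -1.25 lev -0.22 dn -0.02 [0. 2.] 33.24
4.0 ax -0.88 lev 1.51 dn 0.24 [0. 2.] 33.49
3.0 ax -0.43 lev 0.67 dn -1.04 [0. 2.] 33.74
2.0 ax -0.95 lev 0.44 dn -1.27 [0. 2.] 33.99
1.0 ax -1.30 lev -0.04 dn -1.13 [0. 2.] 34.24
0.0 ax 1.00 lev -0.20 dn -1.33 [0. 2.] 34.49
-1.0 ax 6.18 lev -0.38 dn -0.79 [0. 2.] 34.74
axial stop
(np.float64(-1.0), array([0., 2.]))
```

View pics/seat.png

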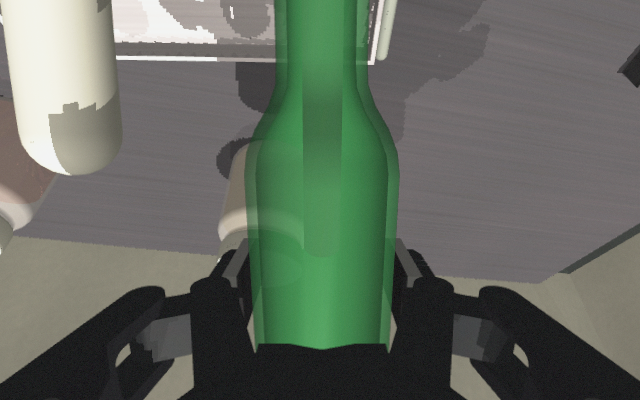

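```bash
cat > tilt.py <<'E'
from geo import *
def pose(th,off,d,lv=0):
    r=R.from_rotvec(np.cross(ax,dn)*th); b=r.apply(ax); z=r.apply(tz2)
    m=piv+ax*(10+d)+dn*off+lev*lv
    return m+120*b, rvt(-b,z), z
E
python3 - <<'E'
from tilt import *
f0=pickle.load(open("f0.pkl","rb"))
for th in np.arange(0,.161,.02):
    off=2-4*th/.16; d=0.2+17*th
    P,r,z=pose(th,off,d); bot.move_l(P,r,speed=20)
    o=[bot.observe() for _ in range(2)]; f=np.mean([q["contact_force"] for q in o],0)-f0; t=o[0]["torque"]
    print("%.2f off %.1f d %.1f ax %.2f lev %.2f dn %.2f"%(th,off,d,f@ax,f@lev,f@dn),"tq",(np.array([t@lev])).round(3),round(o[1]["t"],2))
    pickle.dump((th,off,d),open("tilt.pkl","wb"))
    if np.linalg.norm(f)>6 and f@dn<-2.5: print("stop"); break
shot("wrist","tilt")
E
```

```text
yaw 0.1617130116753045
0.00 off 2.0 d 0.2 ax 5.39 lev -0.56 dn -1.73 tq [-0.346] 35.04
0.02 off 1.5 d 0.5 ax 6.90 lev -0.08 dn -1.15 tq [-0.324] 35.29
0.04 off 1.0 d 0.9 ax 6.65 lev 0.28 dn -1.43 tq [-0.417] 35.54
0.06 off 0.5 d 1.2 ax 7.04 lev -0.72 dn -0.83 tq [-0.43] 35.79
0.08 off 0.0 d 1.6 ax 6.52 lev -0.31 dn -0.42 tq [-0.404] 36.04
0.10 off -0.5 d 1.9 ax 6.33 lev -0.80 dn -0.12 tq [-0.467] 36.29
0.12 off -1.0 d 2.2 ax 5.57 lev -0.34 dn -0.09 tq [-0.559] 36.54
0.14 off -1.5 d 2.6 ax 5.24 lev -0.09 dn 1.40 tq [-0.681] 36.79
0.16 off -2.0 d 2.9 ax 5.37 lev -0.09 dn 2.60 tq [-0.82] 37.04
```

View pics/tilt.png

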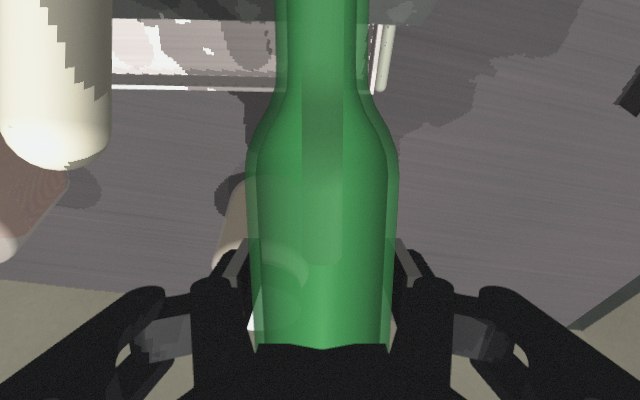

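Run:
```python
from tilt import *
f0=pickle.load(open("f0.pkl","rb"))
th=.15
for off in (-1,0,1,2,3,4):
    d=.2+17*th-.5
    P,r,z=pose(th,off,d); bot.move_l(P,r,speed=20)
    o=[bot.observe() for _ in range(2)]; f=np.mean([q["contact_force"] for q in o],0)-f0; t=o[0]["torque"]
    print("%.2f off %.1f d %.1f ax %.2f lev %.2f dn %.2f"%(th,off,d,f@ax,f@lev,f@dn),"tq",(np.array([t@lev])).round(3),round(o[1]["t"],2))
    pickle.dump((th,off,d),open("tilt.pkl","wb"))
    if f@dn<-2.2: print("stop"); break
```

```text
yaw 0.1617130116753045
0.15 off -1.0 d 2.2 ax 5.73 lev 0.33 dn 0.56 tq [-0.629] 37.34
0.15 off 0.0 d 2.2 ax 6.21 lev 1.27 dn -1.72 tq [-0.407] 37.59
0.15 off 1.0 d 2.2 ax 6.48 lev -0.12 dn -3.02 tq [-0.105] 37.84
stop
```

```bash
python3 - <<'E'
from tilt import *
f0=pickle.load(open("f0.pkl","rb")); th,off,d=pickle.load(open("tilt.pkl","rb"))
for dd in (d+.5,d+1.0):
    P,r,z=pose(th,off,dd); bot.move_l(P,r,speed=20); bot.wait(.1)
    f=bot.observe()["contact_force"]-f0; print(dd,(f@np.stack([lev,dn,ax],1)).round(2))
    if f@ax<3.5: break
fingers.set_gripper(60); bot.wait(.2); shot("wrist","rel")
fingers.set_gripper(76); o=bot.observe(); print(o["width"],o["contact_force"],o["t"])
shot("wrist","rel2")
E
python3 -c "
import cv2,numpy as np
cv2.imwrite('pics/r.png',np.hstack([cv2.resize(cv2.imread(f'pics/{k}.png'),(400,250)) for k in('rel','rel2')]))"
```

```text
yaw 0.1617130116753045
2.75 [ 0.69 -3.31  5.38]
3.25 [ 1.2  -2.19  3.58]
76.0973601635161 [ 0.36131252 -0.50691599 -0.64834841] 39.3333
```

View pics/r.png

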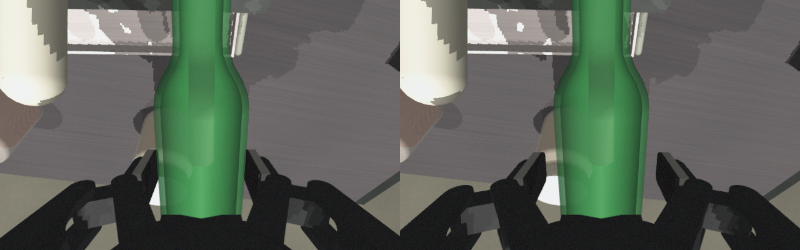

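Both pictures show the released bottle hanging on the peg, with both pads clear of it. Next I retreat and check.

```bash
python3 - <<'E'
from tilt import *
o=bot.observe(); M=R.from_rotvec(o["orientation"]).as_matrix(); z=M[:,2]
bot.move_l(o["tcp_pos"]-130*z,speed=120)
o=bot.observe(); print(o["contact_force"],o["t"])
up=o["tcp_pos"]-40*z
p=shot("wrist","fin")
bot.move_l(o["tcp_pos"]+[-40,-60,60],speed=120); p=shot("wrist","fin2"); shot("top","fint"); print(bot.observe()["t"])
shot("scene","fins")
E
python3 -c "
import cv2,numpy as np
r=lambda k:cv2.imread(f'pics/{k}.png')
cv2.imwrite('pics/r2.png',np.vstack([np.hstack([cv2.resize(r(k),(400,250)) for k in('fin','fin2')]),np.hstack([cv2.resize(r('fint')[110:260,160:400],(400,250)),cv2.resize(r('fins')[210:350,300:524],(400,250))])]))"
```

```text
yaw 0.1617130116753045
[-0.01649634 -0.35342577 -0.59928631] 40.6167
41.6917
```

View pics/r2.png

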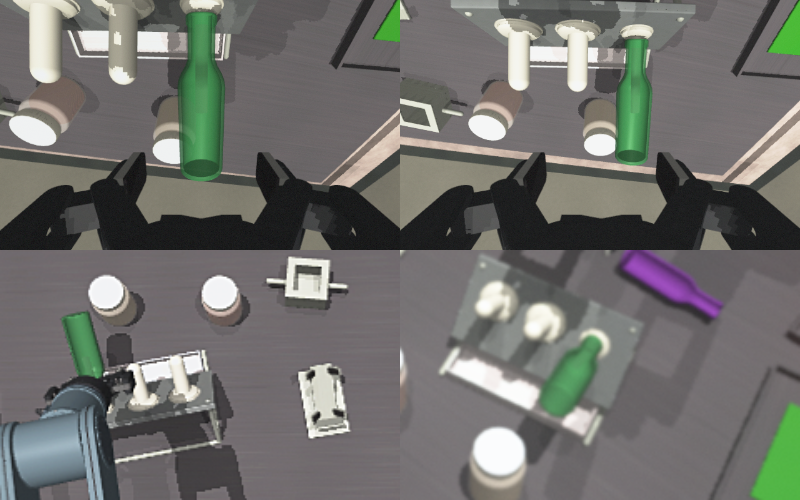

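Run:
```python
from geo import *
import fith
v=[]
p=shot("wrist"); v.append(p); s=shot("scene"); v.append(s)
G=[]
for q,c in zip(v,[(632,100),(0,0)]):
    im=q["image"].astype(int); m=((im[:,:,1]-im[:,:,0])>25).astype(np.uint8)
    n,l,st,ce=cv2.connectedComponentsWithStats(m)
    t=proj(q,[piv+120*ax])[0]; k=1+min(range(n-1),key=lambda j: np.linalg.norm(ce[j+1]-t)if st[j+1,4]>200 else 1e9); G.append(l==k); print(ce[k],st[k,4])
th=fith.th
def rings(x):
    m=x[:3]; a=F@np.array([np.tan(x[3]),np.tan(x[4]),1]); a/=np.linalg.norm(a); u=np.cross([0,0,1],a);u/=np.linalg.norm(u);w=np.cross(a,u)
    return [m+(190-s_)*a+r*(np.outer(np.cos(th),u)+np.outer(np.sin(th),w)) for s_,r in fith.prof]
def ren(P,q):
    z=np.zeros((400,640),np.uint8); rr=[proj(P,k) for k in q]
    for a,b in zip(rr[:-1],rr[1:]): cv2.fillConvexPoly(z,cv2.convexHull(np.vstack([a,b]).astype(np.float32)).astype(np.int32),255)
    return z/255.
f=lambda x: sum(np.abs(ren(P,rings(x))-g).sum() for P,g in zip(v,G))
seat=piv+10*F[:,2]+0*ax; best=None
for tx in (.05,.2):
    x0=np.array([*seat,tx,.03]); r=minimize(f,x0,method="Nelder-Mead",options=dict(initial_simplex=np.vstack([x0]+[x0+np.eye(5)[k]*d for k,d in enumerate([6,6,6,.08,.08])]),maxiter=400))
    print(r.fun,"mouth-seat",(F.T@(r.x[:3]-seat)).round(1),"tilt",r.x[3:].round(3))
```

```text
yaw 0.1617130116753045
[373.82720901 170.83124469] 9416
[395.18235294 281.22117647] 850
523.0 mouth-seat [11.   2.9  2. ] tilt [0.192 0.019]
542.0 mouth-seat [8.1 1.9 2.5] tilt [0.205 0.03 ]
```

Run:
```python
from station import bot, close_job
o=bot.observe(); print(o["contact_force"],o["t"]); print(close_job())
```

```text
[-0.06752793 -0.05881684  0.28004605] 41.8417
the job is handed in; nothing more can be done
None
```

I took the smaller green bottle out of the cradle, turned it over and hung it on the slim peg. I handed the job in at about 42 s, and no verdict was reported.

- **Finding the peg:** Fitting the wrist pictures gave a lean of about 0.06 rad down the slope and 0.03 rad sideways. With the neck about 29 mm onto the rod, I felt sideways for the clearance. That showed the rod sitting about 2 mm farther down the slope than the pictures said, so I shifted before lowering on.
- **Seating and release:** The lip met the collar at about 6 N, the first axial contact felt on the way down. I then tilted the bottle onto its natural resting angle until the peg carried its weight, and opened the fingers. The highest force I read while placing was about 7 N, well under the 60 N limit.
- **Last checks:** The final pictures show the bottle hanging on the slim peg with the lip at the collar and the gripper clear. The jars and mould look undisturbed. The paddle was outside the last crops I viewed, so I did not re-check it, but the arm went nowhere near it after the grasp. I did not measure how far any of them had moved.
- **Disagreement:** The last silhouette fit puts the bottle's tilt at about 0.2 rad, inside the 0.35 limit. It puts the mouth 9–12 mm from the estimated seat, which is at the edge of the 12 mm limit. With 4 mm of play between bore and rod, the true distance should be at most about 6 mm. I put the gap down to the same downhill error in the camera fit and handed in without correcting it.

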